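# Index the capping table and press the jar's lid

## Robot

A 6-joint arm with a two-finger parallel gripper is mounted at the origin on the work surface. World frame = base frame: x ahead of the robot, y to its left, z up, the work surface at z = 0. Lengths are in m, angles in degrees, forces in N, time in s.
With the tool pointing down it reaches from about 0.4 to 0.825 m from the base axis. Payload 7 kg.
Tool frame: the origin (TCP) lies midway between the tips of the shut fingers; the grasp point (between the pads) lies 19 mm behind it; z points along the fingers, y is the direction in which the jaws open and shut (so a half turn about z gives the same grasp; the last joint's range is limited). The gripper opens to 88 mm and grips with 3 to 60 N. Pads are 19 mm wide; open, the fingers measure 130 mm over their backs; the gripper's body (78 mm by 193 mm) begins 47 mm behind the grasp point.
Start: joints at [-57.405, 20.546, 0.682, 0, -70.136, -16.507], TCP at [0.187, -0.649, 0.227] pointing down, gripper open.
Joint ranges: [-176.03, 176.03], [-82.01, 121.73], [-58.28, 71.71], [-173.87, 95.51], [-174.79, -0.11], [-173.66, 173.66]. Speed limits (degrees/s): [136.94, 136.94, 172.46, 180, 180, 180].

## Interface

Orientations are given as [roll, pitch, yaw] about the fixed x, y, z axes, in that order (R = Rz(yaw) Ry(pitch) Rx(roll)).
In Python, from plant import ctrl gives the robot as it stands. The module is installed in compiled form; this text tells all that it offers.
- The arm moves only by the tool arm_command, never from a script. Its argument "targets" is a list that holds one entry, the list of rows, each a list of 7 numbers: the turn, a rotation vector about the world's x, y, z in rad, then the shift along the world's x, y, z in cm, then the opening, from 0 (shut) to 1 (fully open). A call has 1 to 8 rows; each row is the pose to reach, as a shift and turn from the pose commanded when the call began; what a row does not reach only later rows make up. A row lasts 1/12 s, in which the tool goes at most 41.7 mm and 7.16 degrees, less where a joint would pass 70% of its speed; a pose out of reach is approached as far as the arm can. A call with a gripper value outside its range is refused whole. The fingers move at their own pace and stop on an object; the grip force is fixed at half the most. Time passes only in rows, so rows that repeat a pose let the fingers close. It gives the time, the measured TCP pose, the force and the opening at its end, in the units of the state.
- ctrl.get_obs(): the state, without advancing time (a new reading comes with each control period).
- ctrl.snapshot(name): name is "scene" or "top"; returns the picture (420x560x3 uint8, blue, green, red); there is no depth.
- ctrl.camera_model(name): a dict with "K" (3x3 intrinsics, pixels), "xyz" and "rotation" of the camera in the world. Camera axes: x right, y up, looking along -z (the intrinsics and any distortion apply to the point x, -y, -z); pixel columns grow to the right and rows downward; lengths in m; the calibration is good to about 2 mm. A picture is of the moment at which its call begins. camera_model takes no time and is no camera call.
- ctrl.close_job(): hands the job in, once; it reports no verdict.
The state is a dict: "clock": time; "joint_pos": joint angles; "qvel": joint speeds; "tau": joint torques, N m; "tool_pos": TCP position; "orientation": TCP orientation; "force": force on the tool from outside, world axes, zero at the start; "moment": the same for the moment, N m; "opening": finger opening in m.
Only numpy, scipy, OpenCV 4.12 (cv2) and the standard library are available. Lean on these libraries where they do the work, as an engineer would, in place of code of your own. Each camera call takes 0.05 s, during which the arm holds its last target. There are 200 camera calls.

## Task

Bring the squat jar on the capping machine's turntable under the press head: lift the sprung locking plunger (pushing down its thumb lever does this), swing the table round, and let the plunger drop fully home in the notch that puts the jar there. Then press the jar's lid by twisting the spring-return knob on the valve box clockwise to its stop, holding it there for a moment, and letting it spring back. Keep all containers upright in their pockets, and leave the other things on the bench where they are.

Things in the scene. Friction and masses are not known exactly. Their poses are not given: they have to be found in the camera images.
- capper: Bench capping machine, fixed: grey round base 316 mm across with a steel index plate on it (top at 45 mm, three 17 mm notches in its rim); at the far side a steel column with an overhanging press head (arm underside 255 mm, black chuck at 190 mm). Origin: on the turntable's axis, at bench level; +x points from the axis to the column, away from the lever; z up.
- carrier (a joint): Turntable, disc 250 mm across, angle about the capper's z in rad, positive counter-clockwise from above, range -1.15 to 1.15. Notches at -0.873, 0 and +0.873 (play 0.018 each way); starts locked near 0, lever towards the capper's -x. Three pockets on the far side from the lever: 90 mm from the axis, at 0 and 50 degrees either side of +x; floor z 57 mm, 62 mm wide, rim 12 mm.
- plunger (a joint): Lift of the sprung locking plunger in m: 0 = fully home in a notch, 0.010 = its round-nosed 12 mm pin is clear of the index plate, 0.016 = top of travel. Between notches the pin rides on the plate at 0.010. It rides on the turntable, 140 mm from the axis, and is joined to the thumb lever (0.032 m of lift per rad of lever).
- lever (a joint): Angle of the thumb lever on the turntable in rad: 0 = up (plunger home), 0.5 = fully pressed. Its pivot lies 170 mm from the table's axis, at z 96 mm; pushing its outer end down (about 5 to 9 N) lifts the plunger. It springs back.
- lever_pad (a point): Centre of the top of the lever's thumb pad, 222 mm from the table's axis, z 100 mm when up, 25 mm lower when fully pressed. The pad is a plain steel plate 56 mm long (radially) and 58 mm wide, with an upright cheek 20 mm high and 5 mm thick on each side (48 mm between them), open at its outer end. Its x points inward to the table's axis when the lever is up.
- plunger_cap (a point): Top centre of the plunger's black round cap, 34 mm across, 14 mm high; z 116 mm when home.
- station (a point): Point straight under the press head at the height of the pocket floor (z 57 mm), fixed to the capper 90 mm from the turntable's axis on its +x side.
- jar: The squat jar: amber glass, wide white lid, 58 mm across and 85 mm high, standing loose in one of the two outer pockets of the turntable. Origin: centre of its underside.
- bottle_a: Slim-necked bottle in the other outer pocket: 58 mm across, 115 mm high, narrow white cap. Origin: centre of its underside.
- bottle_b: The same kind of slim-necked bottle in the middle pocket. Origin: centre of its underside.
- valve_knob (a joint): Spring-return knob on the valve box, in rad: 0 = at rest, grows clockwise seen from above to its stop at 1.05; at the stop it takes about 0.27 N m. Twisting it lowers the press chuck by 44 mm, to just over the jar's lid.
- knob_grip (a point): On the knob's axis, z 108 mm, 14 mm under the top of its black grip bar, which is 76 mm long (along this point's x), 16 mm wide and 36 mm high. It stands on a grey valve box 130 x 110 mm, 70 mm high, fixed on the bench left or right of the capper; a flat bench scale (no knob) stands on the other side.
- spare_jar: Bystander: a squat jar like the other, standing on the bench. Origin under its centre.
- spare_bottle: Bystander: slim-necked bottle standing on the bench. Origin under its centre.
- spare_bottle2: Bystander: slim-necked bottle standing on the bench. Origin under its centre.
- jug: Bystander: white open jug, 104 mm across, 140 mm high, with a side handle. Origin under its centre.
- lid: Bystander: white lid lying on the bench, 68 mm across, 14 mm high. Origin under its centre.
- spanner: Bystander: steel spanner 180 mm long lying on the bench. Origin under its middle.
- brush: Bystander: bottle brush 220 mm long lying on the bench. Origin under its middle.
There are look-alikes about, which are no part of the job. What is shaped like the bottle_a but green or yellow is not meant.

How it is judged:
By the outcome, as a careful person would: the job done as asked, in the order asked, and still so for the second after the job is handed in, with the robot touching nothing.
It also fails if it takes over 54 s, if anything falls off the work surface, if the arm or the gripper's body presses on something with over 40 N, if the wrist force passes 120 N, or if a joint passes its speed limit or range.

## Working session

There is one attempt and no reset: what is moved stays moved. The work goes in short steps, Python scripts to look and compute and a tool call to move; the robot and the scene stay as the last step left them, time stands still between calls to the robot, and variables do not carry over. Pictures are saved under pics/ and viewed, about 8 in all and at most 12, crops included, and the job is handed in when it is done.

Besides the shell and the picture viewer there is one more tool, called after "Emit:" as name([rows], argument=value, ...), one row to a line, values as JSON. arm_command: Moves the arm, as the interface text tells. Its arguments: {"type":"object","properties":{"targets":{"type":"array","items":{"type":"array","items":{"type":"array","items":{"type":"number"}}}}},"required":["targets"]}

```bash
mkdir -p pics
python3 - <<'E'
from plant import ctrl
import cv2
for n in("scene","top"):
    im=ctrl.snapshot(n); cv2.imwrite(f"pics/{n}0.png",im)
    print(n,{k:v for k,v in ctrl.camera_model(n).items()})
print(ctrl.get_obs())
E
```

```text
scene {'K': array([[403.860354  ,   0.        , 269.65845901],
       [  0.        , 403.860354  , 207.83005142],
       [  0.        ,   0.        ,   1.        ]]), 'xyz': array([ 0.83378942, -0.42900556,  0.97793008]), 'rotation': array([29.73509053,  0.33482497, 32.33337292])}
top {'K': array([[450.17940145,   0.        , 286.33634887],
       [  0.        , 450.17940145, 216.32448976],
       [  0.        ,   0.        ,   1.        ]]), 'xyz': array([0.44434189, 0.00529609, 1.11465771]), 'rotation': array([  6.98019754,   1.82515236, -90.73106478])}
{'clock': 0.1, 'joint_pos': array([-5.74073974e+01,  2.05855001e+01,  6.41063526e-01, -1.71017300e-02,
       -7.01358021e+01, -1.65045763e+01]), 'qvel': array([ 0.00763344, -0.02294927,  0.10900518,  0.04714306, -0.05602616,
       -0.07974758]), 'tau': array([-1.82275104e-03, -5.84161985e+01,  2.93749988e+01,  7.01552108e+00,
        1.01511955e-02, -2.62691015e-05]), 'tool_pos': array([ 0.18688497, -0.64817742,  0.22575454]), 'orientation': array([ 1.79918500e+02, -7.38173236e-03, -1.63917791e+02]), 'force': array([-0.31464952,  0.19047438, -0.18488865]), 'moment': array([ 0.01673491, -0.00998217,  0.01030059]), 'opening': 0.08758511913515751}
```

View pics/scene0.png

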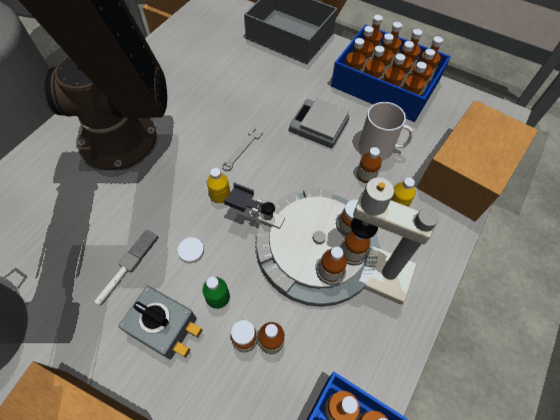

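View pics/top0.png

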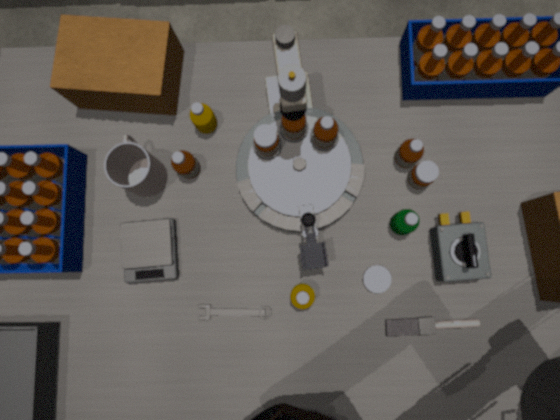

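The scene picture shows the capper's hub near (319,237), its lever pad at (240,197), the plunger cap at (267,209) and the knob at (153,316). In the top picture the hub is at (299,164), the pad at (313,255), the cap at (308,219) and the knob at (470,250). The jar, with its wide white lid, is in the left (+y) pocket at (265,135). The table therefore has to turn clockwise, to -0.873.

```bash
cat > h.py <<'E'
import numpy as np, cv2
from plant import ctrl
from scipy.spatial.transform import Rotation as R
def cam(n):
    m=ctrl.camera_model(n); return m["K"],np.array(m["xyz"]),R.from_euler("xyz",m["rotation"],degrees=True).as_matrix(),m
def ray(n,uv):
    K,c,Rm,m=cam(n); p=np.linalg.inv(K)@[uv[0],uv[1],1]; d=Rm@(p*[1,-1,-1]); return c,d/np.linalg.norm(d)
def atz(n,uv,z):
    c,d=ray(n,uv); return c+d*(z-c[2])/d[2]
def tri(a,b):
    (c1,d1),(c2,d2)=ray("scene",a),ray("top",b)
    s=np.linalg.lstsq(np.c_[d1,-d2],c2-c1,rcond=None)[0]
    p,q=c1+s[0]*d1,c2+s[1]*d2; return (p+q)/2,np.linalg.norm(p-q)
def proj(n,P):
    K,c,Rm,m=cam(n); q=(Rm.T@(np.array(P)-c))*[1,-1,-1]; q=K@q; return q[:2]/q[2]
E
python3 - <<'E'
from h import *
print(list(cam("top")[3]))
np.set_printoptions(precision=4,suppress=True)
for k,a,b in [("hub",(319,237),(299,164)),("cap",(267,207),(308,218)),("pad",(240,197),(313,255)),("knob",(153,314),(470,250)),("jar",(350,213),(265,135)),("green",(212,285),(410,218)),("spb2",(374,155),(179,157)),("yel",(215,175),(302,298)),("jug",(384,115),(128,163))]: print(k,*tri(a,b))
t=cv2.imread("pics/top0.png");s=cv2.imread("pics/scene0.png")
A=cv2.resize(t[100:320,230:370],None,fx=2.7,fy=2.7,interpolation=cv2.INTER_CUBIC)
B=cv2.resize(s[150:300,180:400],None,fx=2,fy=2,interpolation=cv2.INTER_CUBIC)
B=cv2.resize(s[165:245,190:300],None,fx=3.8,fy=3.8,interpolation=cv2.INTER_CUBIC)
C=cv2.resize(t[205:290,420:500],None,fx=3.4,fy=3.4,interpolation=cv2.INTER_CUBIC)
o=np.zeros((600,800,3),np.uint8)
o[:A.shape[0],:A.shape[1]]=A;o[:B.shape[0],380:380+B.shape[1]]=B[:, :420];
o[307:307+C.shape[0],380:380+C.shape[1]]=C
print(A.shape,B.shape,C.shape); cv2.imwrite("pics/crop1.png",o)
E
```

```text
['K', 'xyz', 'rotation']
hub [0.6992 0.0052 0.0613] 0.00023474117699630407
cap [ 0.5607 -0.0145  0.1142] 0.005228648406076093
pad [ 0.4808 -0.0224  0.1017] 0.0007313877944825552
knob [ 0.4878 -0.3697  0.1013] 0.002980240708397923
jar [0.7462 0.0765 0.1256] 0.015248276473378324
green [ 0.5592 -0.2448  0.0971] 0.004784516367954421
spb2 [0.7123 0.2844 0.0967] 0.0021694725806832064
yel [0.3847 0.0028 0.0948] 0.0022591261631544463
jug [0.6859 0.3829 0.1478] 0.006054471557520313
(594, 378, 3) (304, 418, 3) (289, 272, 3)
```

View pics/crop1.png

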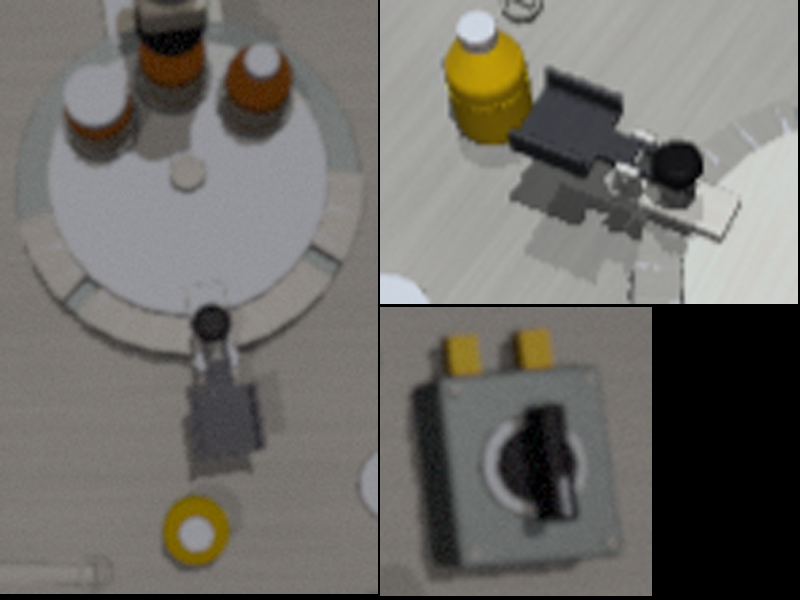

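The crop confirms the layout: hub at (299.3,163.7), cap at (308.1,219.6) and pad centre near (313.3,256) in the top picture. The knob bar is centred near (470.3,250.6) and tilted a few degrees. Next I'll refine the axis and the bar, with overlays as a check.

Run:
```python
from h import *
np.set_printoptions(precision=4,suppress=True)
hub=atz("top",(299.3,163.7),.062)[:2]; hs=atz("scene",(319,237),.062)[:2]; print("hub",hub,hs)
H=np.array([.6992,.0052])
for n,uv,z in [("top",(308.1,219.6),.114),("top",(313.3,255.9),.1),("scene",(268,207),.114),("scene",(240,196),.1)]:
    p=atz(n,uv,z)[:2]; d=p-H; print(n,p,np.hypot(*d),np.degrees(np.arctan2(-d[1],-d[0])))
f=lambda u,v:(420+(u-380)/3.4,205+(v-307)/3.4)
a,b=[atz("top",f(*q),.122)[:2] for q in((548,408),(566,518))]
print("bar",a,b,(a+b)/2,np.degrees(np.arctan2(*(a-b)[::-1])),np.hypot(*(a-b)))
c=[atz("top",f(*q),.07)[:2] for q in((440,382),(600,366),(621,552),(462,566))]
print("box",np.array(c),np.mean(c,0))
# overlays
yaw=np.radians(7.5); ex=np.array([np.cos(yaw),np.sin(yaw)]); ey=np.array([-ex[1],ex[0]])
ims=[]
for n,(x0,y0,w,h) in {"top":(230,100,140,200),"scene":(190,165,140,100)}.items():
    im=cv2.resize(cv2.imread(f"pics/{n}0.png"),None,fx=3,fy=3,interpolation=cv2.INTER_CUBIC)
    def line(P,col):
        q=[((proj(n,p)+.5)*3-.5).astype(int) for p in P]; cv2.polylines(im,[np.array(q)],True,col,1)
    line([np.r_[H-ex*(.222+i)+ey*j,.1] for i,j in((-.028,-.029),(.028,-.029),(.028,.029),(-.028,.029))],(0,255,0))
    t=np.linspace(0,6.28,40)
    line([np.r_[H-ex*.14+.017*np.array([np.cos(k),np.sin(k)]),.116] for k in t],(0,0,255))
    line([np.r_[H+.158*np.array([np.cos(k),np.sin(k)]),.045] for k in t],(255,0,0))
    ims.append(im[y0*3:(y0+h)*3,x0*3:(x0+w)*3])
im=cv2.resize(cv2.imread("pics/scene0.png")[280:360,110:210],None,fx=3.8,fy=3.8,interpolation=cv2.INTER_CUBIC)
o=np.zeros((600,800,3),np.uint8); o[:600,:420]=ims[0]; o[:300,420:]=ims[1][:,:380]; o[300:300+295,420:800]=im[:295]
cv2.imwrite("pics/crop2.png",o)
```

```text
hub [0.6998 0.0046] [0.6992 0.0049]
top [ 0.5591 -0.013 ] 0.14124177622228767 7.383651173899469
top [ 0.4786 -0.0233] 0.22244997250664028 7.369170501796165
scene [ 0.5609 -0.0149] 0.13979533421720475 8.27416256960122
scene [ 0.4787 -0.0189] 0.2218099036499634 6.235560248042583
bar [ 0.5192 -0.364 ] [ 0.449  -0.3709] [ 0.4841 -0.3674] 5.680872216817766 0.07063620239108959
box [[ 0.542  -0.312 ]
 [ 0.5511 -0.4198]
 [ 0.4262 -0.4255]
 [ 0.4182 -0.32  ]] [ 0.4844 -0.3693]
```

View pics/crop2.png

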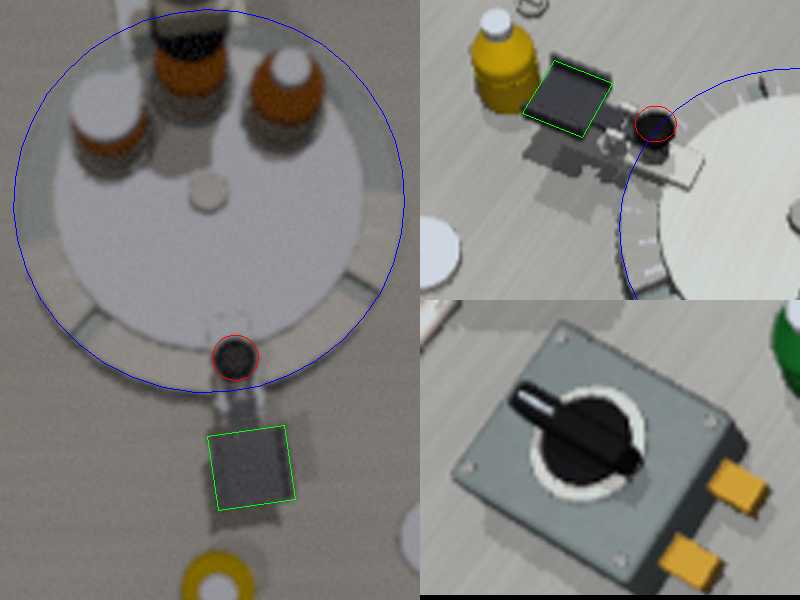

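Overlays agree within about 2 mm: axis (0.699, 0.005), capper yaw 7.5°, pad (0.479, -0.024), knob (0.484, -0.367) with bar yaw about 5.5°. Now I'll go above the pad with the gripper shut and the jaw axis radial.

Emit:
arm_command([
  [[0,0,0.06,1.2,2.6,0,0],[0,0,0.12,2.4,5.2,0,0],[0,0,0.18,3.6,7.8,0,0],[0,0,0.24,4.8,10.4,0,0],[0,0,0.3,6.0,13.0,0,0],[0,0,0.36,7.2,15.6,0,0],[0,0,0.42,8.4,18.2,0,0],[0,0,0.48,9.6,20.8,0,0]],
])

```text
clock: 0.77
tool_pos: [0.2832, -0.4391, 0.2262]
orientation: [180.0, 0.0, -136.2]
force: [0.9, 0.3, -0.6]
opening: 0.0395
```

Emit:
arm_command([
  [[0,0,0.06,1.2,2.6,0,0],[0,0,0.12,2.4,5.2,0,0],[0,0,0.18,3.6,7.8,0,0],[0,0,0.24,4.8,10.4,0,0],[0,0,0.3,6.0,13.0,0,0],[0,0,0.36,7.2,15.6,0,0],[0,0,0.42,8.4,18.2,0,0],[0,0,0.48,9.6,20.8,0,0]],
])

```text
clock: 1.43
tool_pos: [0.3791, -0.2311, 0.2265]
orientation: [180.0, 0.0, -108.7]
force: [-0.0, 0.1, -0.6]
opening: 0.0001
```

Emit:
arm_command([
  [[0,0,0.06,1.1,2.6,-1,0],[0,0,0.12,2.2,5.2,-2,0],[0,0,0.18,3.3,7.8,-3,0],[0,0,0.24,4.4,10.4,-4,0],[0,0,0.3,5.5,13.0,-5,0],[0,0,0.36,6.6,15.6,-6,0],[0,0,0.42,7.7,18.2,-7,0],[0,0,0.46,8.7,20.7,-7.7,0]],
])

```text
clock: 2.1
tool_pos: [0.4659, -0.0241, 0.1486]
orientation: [179.9, 0.0, -82.4]
force: [0.1, -0.4, 0.4]
opening: 0.0005
```

Emit:
arm_command([
  [[0,0,0,0,-0.1,-1,0],[0,0,0,0,-0.1,-2,0],[0,0,0,0,-0.1,-3,0],[0,0,0,0,-0.1,-4,0],[0,0,0,0,-0.1,-4.5,0],[0,0,0,0,-0.1,-4.9,0],[0,0,0,0,-0.1,-5.2,0],[0,0,0,0,-0.1,-5.5,0]],
])

```text
clock: 2.77
tool_pos: [0.4656, -0.0268, 0.0946]
orientation: [180.0, -0.0, -82.6]
force: [-3.6, 0.7, 4.7]
opening: 0.0004
```

Emit:
arm_command([
  [[0,0,0,0,0,-0.2,0],[0,0,0,0,0,-0.4,0],[0,0,0,0,0,-0.6,0],[0,0,0,0,0,-0.8,0],[0,0,0,0,0,-0.9,0],[0,0,0,0,0,-1.0,0]],
])

```text
clock: 3.27
tool_pos: [0.4666, -0.0266, 0.0849]
orientation: [-179.9, -0.0, -82.5]
force: [-1.7, -1.0, 5.3]
opening: 0.0001
```

Emit:
arm_command([
  [[0,0,0,0,0,-0.2,0],[0,0,0,0,0,-0.35,0],[0,0,0,0,0,-0.4,0]],
])

```text
clock: 3.52
tool_pos: [0.4675, -0.0263, 0.0812]
orientation: [-179.8, 0.0, -82.5]
force: [-1.0, -0.7, 7.2]
opening: 0.0004
```

Run:
```python
from h import *
t=ctrl.snapshot("top");s=ctrl.snapshot("scene")
o=np.hstack([cv2.resize(t[120:320,230:365],(400,592),interpolation=cv2.INTER_CUBIC),cv2.resize(s[130:280,180:280],(395,592),interpolation=cv2.INTER_CUBIC)])
cv2.imwrite("pics/press.png",o); print(ctrl.get_obs()["force"])
```

```text
[-1.04698912 -0.16642788  6.19209575]
```

View pics/press.png

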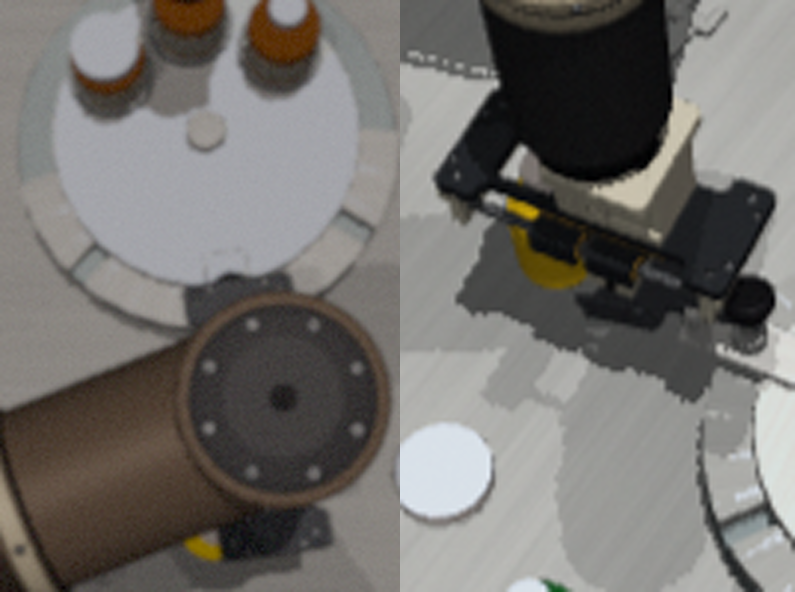

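The tool is down on the pad between the cheeks, at about 6–7 N. In the right half the cap, at about (748,295), has lifted beside the gripper body. Next I'll work out the arc rows.

Run:
```python
import numpy as np
H=np.array([.6992,.0052]); p=np.array([.4675,-.0263])-H
def rot(t): t=-np.radians(t); c,s=np.cos(t),np.sin(t); return H+np.array([[c,-s],[s,c]])@p
for th in [np.linspace(0,10,9)**1,np.linspace(10,28,9),np.linspace(28,46,9)]:
    for t in th[1:]: d=(rot(t)-rot(th[0]))*100; print(f"[0,0,{-np.radians(t-th[0]):.3f},{d[0]:.2f},{d[1]:.2f},0,0]",end=", ")
    print()
```

```text
[0,0,-0.022,-0.06,0.51,0,0], [0,0,-0.044,-0.12,1.01,0,0], [0,0,-0.065,-0.16,1.52,0,0], [0,0,-0.087,-0.19,2.03,0,0], [0,0,-0.109,-0.21,2.54,0,0], [0,0,-0.131,-0.21,3.05,0,0], [0,0,-0.153,-0.21,3.56,0,0], [0,0,-0.175,-0.19,4.07,0,0], 
[0,0,-0.039,0.05,0.92,0,0], [0,0,-0.079,0.14,1.83,0,0], [0,0,-0.118,0.27,2.74,0,0], [0,0,-0.157,0.43,3.64,0,0], [0,0,-0.196,0.63,4.54,0,0], [0,0,-0.236,0.86,5.43,0,0], [0,0,-0.275,1.13,6.31,0,0], [0,0,-0.314,1.43,7.18,0,0], 
[0,0,-0.039,0.33,0.85,0,0], [0,0,-0.079,0.70,1.70,0,0], [0,0,-0.118,1.10,2.52,0,0], [0,0,-0.157,1.54,3.33,0,0], [0,0,-0.196,2.00,4.12,0,0], [0,0,-0.236,2.50,4.90,0,0], [0,0,-0.275,3.02,5.65,0,0], [0,0,-0.314,3.58,6.38,0,0],
```

Emit:
arm_command([
  [[0,0,-0.022,-0.06,0.51,0,0],[0,0,-0.044,-0.12,1.01,0,0],[0,0,-0.065,-0.16,1.52,0,0],[0,0,-0.087,-0.19,2.03,0,0],[0,0,-0.109,-0.21,2.54,0,0],[0,0,-0.131,-0.21,3.05,0,0],[0,0,-0.153,-0.21,3.56,0,0],[0,0,-0.175,-0.19,4.07,0,0]],
])

```text
clock: 4.28
tool_pos: [0.4654, 0.0147, 0.0814]
orientation: [-179.8, 0.0, -92.6]
force: [-1.7, -0.8, 6.7]
opening: 0.0004
```

The lateral force stays low, so the lock is out and the table is following.

Emit:
arm_command([
  [[0,0,-0.039,0.05,0.92,0,0],[0,0,-0.079,0.14,1.83,0,0],[0,0,-0.118,0.27,2.74,0,0],[0,0,-0.157,0.43,3.64,0,0],[0,0,-0.196,0.63,4.54,0,0],[0,0,-0.236,0.86,5.43,0,0],[0,0,-0.275,1.13,6.31,0,0],[0,0,-0.314,1.43,7.18,0,0]],
])

```text
clock: 4.95
tool_pos: [0.4799, 0.087, 0.0815]
orientation: [-179.9, 0.1, -110.6]
force: [-0.4, -0.9, 6.7]
opening: 0.0003
```

Emit:
arm_command([
  [[0,0,-0.039,0.33,0.85,0,0],[0,0,-0.079,0.7,1.7,0,0],[0,0,-0.118,1.1,2.52,0,0],[0,0,-0.157,1.54,3.33,0,0],[0,0,-0.196,2.0,4.12,0,0],[0,0,-0.236,2.5,4.9,0,0],[0,0,-0.265,2.88,5.46,0,0],[0,0,-0.28,3.1,5.75,0,0]],
])

```text
clock: 5.62
tool_pos: [0.5114, 0.145, 0.0815]
orientation: [-179.9, 0.2, -126.7]
force: [-0.6, -1.3, 7.3]
opening: 0.0003
```

Run:
```python
from h import *
t=ctrl.snapshot("top");s=ctrl.snapshot("scene")
o=np.hstack([cv2.resize(t[100:300,190:370],(450,500),interpolation=cv2.INTER_CUBIC),cv2.resize(s[130:290,230:340],(344,500),interpolation=cv2.INTER_CUBIC)])
cv2.imwrite("pics/swing.png",o); print(ctrl.get_obs()["force"])
```

```text
[-0.69423739  0.47783897  6.91180175]
```

View pics/swing.png

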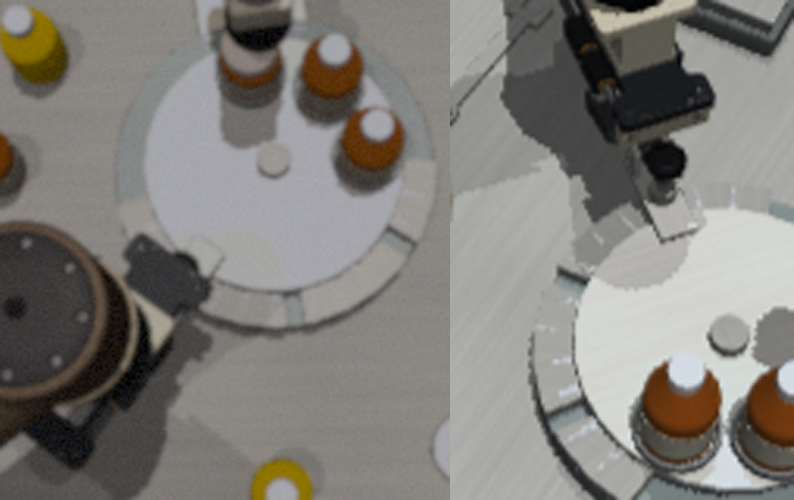

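The table has swung: the jar at (250,62) is nearly under the head, and the bottles are upright at (335,48) and (376,124). The left-notch pin is still riding. Next I'll get the carrier angle from the bottle caps.

Run:
```python
from h import *
H=np.array([.6992,.0052])
for n,uv,off in [("top",(340.4,149.6),-50),("top",(324,119.2),0)]:
    p=atz(n,uv,.172)[:2]-H; print(p+H,np.hypot(*p),np.degrees(np.arctan2(p[1],p[0]))-7.5-off)
```

```text
[ 0.70218822 -0.08378616] 0.08903632359282838 -45.57668699709144
[ 0.77036103 -0.05029863] 0.09024406074734019 -45.45074076442377
```

The carrier is at about -45°. I'll release the pad so the pin rides just short of the notch, then push the trailing cheek from outside, so nothing holds the lever down when the pin drops.

Emit:
arm_command([
  [[0,0,0,0,0,0.8,0],[0,0,0,0,0,1.8,0],[0,0,0,0,0,3.3,0],[0,0,0,0,0,5,0],[0,0,0,-0.75,-1,6,0],[0,0,0,-1.5,-2,6,0],[0,0,0,-2.25,-3,6,0],[0,0,0,-3,-4,6,0]],
])

```text
clock: 6.38
tool_pos: [0.4783, 0.1024, 0.1403]
orientation: [180.0, -0.0, -126.6]
force: [0.2, 0.5, 0.2]
opening: 0.0001
```

Run:
```python
from h import *
t=ctrl.snapshot("top");s=ctrl.snapshot("scene")
o=np.hstack([cv2.resize(t[100:300,190:370],(450,500),interpolation=cv2.INTER_CUBIC),cv2.resize(s[130:290,230:340],(344,500),interpolation=cv2.INTER_CUBIC)])
cv2.imwrite("pics/rel.png",o); print(ctrl.get_obs()["force"])
```

```text
[-0.10665731  0.08954599  0.29168413]
```

View pics/rel.png

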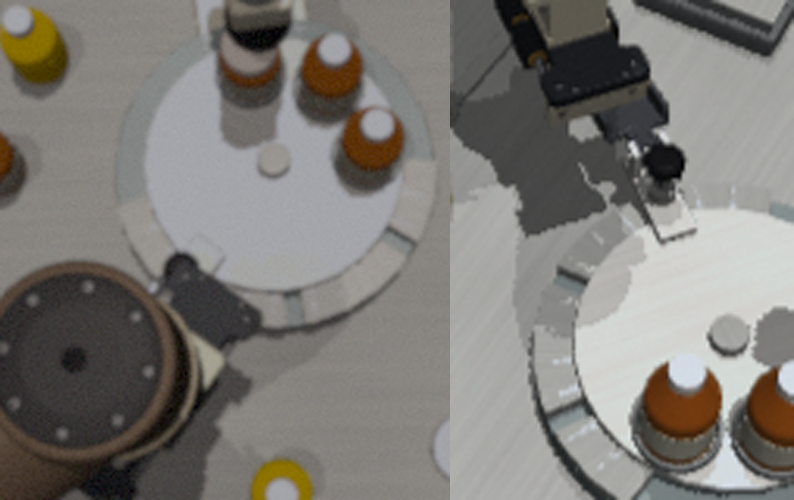

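The table has stayed at -45° with the pin riding and the tool beside the lever. Now I'll go down and push.

Emit:
arm_command([
  [[0,0,0,0,0,-1.5,0],[0,0,0,0,0,-3,0],[0,0,0,0,0,-4.5,0],[0,0,0,0,0,-5.5,0],[0,0,0,0,0,-6.2,0],[0,0,0,0.24,0.32,-6.2,0],[0,0,0,0.48,0.64,-6.2,0],[0,0,0,0.72,0.96,-6.2,0]],
])

```text
clock: 7.15
tool_pos: [0.4874, 0.1136, 0.0791]
orientation: [-180.0, 0.0, -126.6]
force: [0.2, 1.4, 0.8]
opening: 0.0005
```

Emit:
arm_command([
  [[0,0,0,0.12,0.16,0,0],[0,0,0,0.24,0.32,0,0],[0,0,-0.01,0.37,0.47,0,0],[0,0,-0.02,0.5,0.62,0,0],[0,0,-0.03,0.63,0.77,0,0],[0,0,-0.04,0.77,0.92,0,0],[0,0,-0.05,0.91,1.07,0,0],[0,0,-0.05,1.0,1.16,0,0]],
])

```text
clock: 7.82
tool_pos: [0.4978, 0.1255, 0.0789]
orientation: [-180.0, 0.1, -129.5]
force: [0.5, 0.2, 0.4]
opening: 0.0004
```

Emit:
arm_command([
  [[0,0,-0.004,0.06,0.08,0,0],[0,0,-0.008,0.11,0.17,0,0],[0,0,-0.012,0.16,0.25,0,0],[0,0,-0.016,0.21,0.34,0,0],[0,0,-0.02,0.27,0.42,0,0],[0,0,-0.024,0.32,0.51,0,0]],
])

```text
clock: 8.32
tool_pos: [0.4999, 0.1298, 0.0786]
orientation: [-180.0, 0.0, -130.9]
force: [-0.4, 0.1, -0.6]
opening: 0.0004
```

Run:
```python
from h import *
t=ctrl.snapshot("top");s=ctrl.snapshot("scene")
o=np.hstack([cv2.resize(t[100:300,190:370],(450,500),interpolation=cv2.INTER_CUBIC),cv2.resize(s[130:290,230:340],(344,500),interpolation=cv2.INTER_CUBIC)])
cv2.imwrite("pics/push.png",o); print(ctrl.get_obs()["force"])
a=cv2.imread("pics/rel.png"); print("diff mean hi-contrast", np.abs(o[0:220,290:410].astype(int)-a[0:220,290:410]).mean())
```

```text
[-0.33512628 -0.04357722  0.35047415]
diff mean hi-contrast 14.865580808080809
```

```bash
cat > ang.py <<'E'
from h import *
H=np.array([.6992,.0052])
def caps(im):
    hsv=cv2.cvtColor(im,cv2.COLOR_BGR2HSV)
    m=((hsv[...,1]<45)&(hsv[...,2]>150)).astype(np.uint8)
    # white blob adjacent to orange: keep only components bordering orange pixels
    org=cv2.dilate(((hsv[...,1]>150)&(hsv[...,0]<15)).astype(np.uint8),np.ones((3,3)))
    k,l,st,c=cv2.connectedComponentsWithStats(m); out=[]
    for i in range(1,k):
        if 20<st[i,4]<150 and (org[l==i]).sum()>4:
            p=atz("top",c[i],.170)[:2]-H
            if .075<np.hypot(*p)<.105: out.append((np.round(np.degrees(np.arctan2(p[1],p[0])),2),round(np.hypot(*p),4),st[i,4]))
    return out
if __name__=="__main__":
    t=ctrl.snapshot("top"); print(caps(cv2.imread("pics/top0.png")),caps(t))
    o=ctrl.get_obs(); print(o["tool_pos"],o["force"])
E
python3 ang.py
```

```text
[] []
[0.49983976 0.12978298 0.07853954] [-0.31338399  0.38791194 -0.99613092]
```

View pics/push.png

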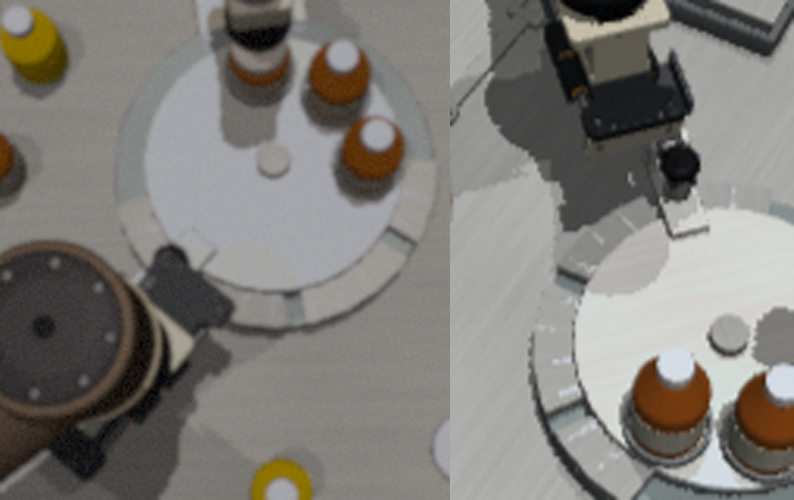

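Run:
```python
from ang import *
t=ctrl.snapshot("top"); z=cv2.imread("pics/top0.png")
for im in(z,t):
  for off in(0,-50):
    # sweep the template ring: predicted cap location vs angle, min saturation score
    best=[]
    for a in np.arange(-60,5,.25):
        P=np.r_[H+.09*np.array([np.cos(np.radians(a+off+7.5)),np.sin(np.radians(a+off+7.5))]),.172]
        uv=proj("top",P); u,v=np.round(uv*1).astype(int)
        pt=cv2.getRectSubPix(im,(9,9),tuple(uv.astype(float))).astype(int)
        best.append((pt.min(2).mean(),a,tuple(np.round(uv,1))))
    print(off,sorted(best)[-1:],)
```

```text
0 [(np.float64(144.41975308641975), np.float64(-50.25), (np.float64(326.6), np.float64(121.4)))]
-50 [(np.float64(147.65432098765433), np.float64(-48.25), (np.float64(340.9), np.float64(151.5)))]
0 [(np.float64(160.69135802469137), np.float64(-50.75), (np.float64(326.9), np.float64(121.6)))]
-50 [(np.float64(161.6172839506173), np.float64(-50.5), (np.float64(340.9), np.float64(153.1)))]
```

The jar is now under the head at (258,60), the bottles are upright, and the table is near -50°. Next I'll check the plunger height from the cap's position in the scene view.

Run:
```python
from ang import *
s=ctrl.snapshot("scene")
for a in(-44.5,-48,-49,-50,-51):
  for z in(.116,.126):
    p=np.r_[H-.14*np.array([np.cos(np.radians(7.5+a)),np.sin(np.radians(7.5+a))]),z-.005]
    print(a,z,"scene",proj("scene",p).round(1),"top",proj("top",p).round(1))
f=lambda im,x0,y0,w,h:[ (x0+np.array([xs.mean(),ys.mean()])).round(1) if 0 else ((x0+xs.mean()).round(1),(y0+ys.mean()).round(1),len(xs)) for ys,xs in [np.where(im[y0:y0+h,x0:x0+w].max(2)<45)]]
c=cv2.imread("pics/rel.png")
print("now",f(s,296,172,18,20)); print("min vals",s[175:190,298:312].max(2))
```

```text
-44.5 0.116 scene [298.6 182.5] top [262.4 208. ]
-44.5 0.126 scene [298.8 180.3] top [262.  207.4]
-48 0.116 scene [301.7 181.5] top [259.5 205.8]
-48 0.126 scene [302.  179.4] top [259.  205.1]
-49 0.116 scene [302.6 181.3] top [258.6 205.1]
-49 0.126 scene [302.9 179.1] top [258.2 204.4]
-50 0.116 scene [303.5 181.1] top [257.8 204.4]
-50 0.126 scene [303.8 178.9] top [257.4 203.7]
-51 0.116 scene [304.4 180.9] top [257.  203.6]
-51 0.126 scene [304.7 178.7] top [256.6 203. ]
now [(np.float64(302.7), np.float64(182.5), 136)]
min vals [[ 71 125 146 141  76  73  70 154 148 158 165 166 165 166]
 [109 124 110  97  41  44  54  87  96 157 166 166 166 166]
 [ 80  73  35  23  21  22  37  39  44 109 158 167 166 169]
 [ 30  25  19  21  23  23  18  21  21  43 109 160 167 168]
 [ 13   9  18  19  24  22  21  23  22  20  44 109 160 166]
 [ 13  15  16  18  22  23  23  24  23  22  18  76 157 165]
 [ 15  15  18  18  17  21  24  23  23  23  20  45 152 164]
 [ 14  17  16  17  18  22  24  23  22  25  19  16 152 162]
 [ 12  16  16  17  17  22  24  23  28  23  19  35 152 165]
 [ 16  14  18  21  27  34  36  31  25  21  18  37 151 167]
 [ 35  13  16  17  24  26  28  23  19  16  31 125 162 169]
 [ 66  21  11  14  18  15  15  17  15  14  71 156 168 167]
 [ 77  39  14   7  10  11  11  11   9  21  76 159 167 166]
 [ 73  47  27  24  22  29  30  50  37  31  59 153 165 164]
 [ 61  59  30  26  33  53  60  66  60  89 125 160 165 164]]
```

Run:
```python
from ang import *
for n in("rel","push"):
    im=cv2.imread(f"pics/{n}.png")[:,450:]
    w=im[145:200,195:262].max(2)
    ys,xs=np.where(w<45); print(n,len(xs),"rows",ys.min()+145,ys.max()+145, "right edge x",xs.max()+195, "top row at center", [ (145+np.where(w[:,c-195]<45)[0][[0,-1]]).tolist() for c in range(205,250,6) if (w[:,c-195]<45).any()], "centre of right bits")
```

```text
rel 1189 rows 145 188 right edge x 233 top row at center [[145, 183], [145, 188], [147, 182], [147, 177], [151, 177]] centre of right bits
push 1281 rows 145 197 right edge x 248 top row at center [[149, 170], [150, 182], [147, 189], [145, 184], [148, 197], [151, 183], [158, 171]] centre of right bits
```

Emit:
arm_command([
  [[0,0,0,-0.4,-0.6,0,0],[0,0,0,-0.9,-1.3,0,0],[0,0,0,-0.9,-1.3,0.5,0],[0,0,0,-0.9,-1.3,1.5,0],[0,0,0,-0.9,-1.3,4,0],[0,0,0,-2,-1.3,7.5,0],[0,0,0,-3.5,-2.3,10,0],[0,0,0,-6,-3.5,12,0]],
])

```text
clock: 9.23
tool_pos: [0.4414, 0.0954, 0.2017]
orientation: [-179.9, 0.2, -130.8]
force: [0.0, 0.7, -0.2]
opening: 0.0005
```

Emit:
arm_command([
  [[0,0,-0.07,0,-2.5,0.5,0],[0,0,-0.14,0,-5,1,0],[0,0,-0.21,0,-7.5,1,0.3],[0,0,-0.28,0,-10,1,0.6],[0,0,-0.35,0,-12.5,1,1],[0,0,-0.42,0,-15,1,1],[0,0,-0.49,0,-17.5,1,1],[0,0,-0.56,0,-20,1,1]],
])

```text
clock: 9.9
tool_pos: [0.4399, -0.1065, 0.2099]
orientation: [-180.0, 0.1, -163.1]
force: [-0.1, 0.0, -0.0]
opening: 0.0346
```

Run:
```python
from ang import *
t=ctrl.snapshot("top");s=ctrl.snapshot("scene")
cv2.imwrite("pics/rt.png",t);cv2.imwrite("pics/rs.png",s)
ims=[]
for n,im,(x0,y0,w,h) in(("top",t,(200,100,165,150)),("scene",s,(230,130,110,100))):
    k=2.42 if n=="top" else 3.63
    I=cv2.resize(im,None,fx=k,fy=k,interpolation=cv2.INTER_CUBIC)
    for col,z,zp in(((0,255,0),.116,0),((0,0,255),.126,.3125)):
        y=np.radians(7.5-50);ex=np.array([np.cos(y),np.sin(y)]);ey=np.array([-ex[1],ex[0]])
        def line(P):
            cv2.polylines(I,[np.array([((proj(n,p)+.5)*k-.5).astype(int) for p in P])],True,col,1)
        line([np.r_[H-ex*.14+.017*np.array([np.cos(q),np.sin(q)]),z] for q in np.linspace(0,6.28,40)])
        def pp(i,j): a=.052+i; return np.r_[H-ex*(.17+a*np.cos(zp))+ey*j,.1-a*np.sin(zp)]
        line([pp(i,j) for i,j in((-.028,-.029),(.028,-.029),(.028,.029),(-.028,.029))])
    ims.append(I[int(y0*k):int(y0*k)+363,int(x0*k):int(x0*k)+399])
o=np.hstack(ims); o=o[:,:798]; cv2.imwrite("pics/home.png",o); print(ctrl.get_obs()["tool_pos"])
```

```text
[ 0.43967648 -0.10766923  0.20962407]
```

View pics/home.png

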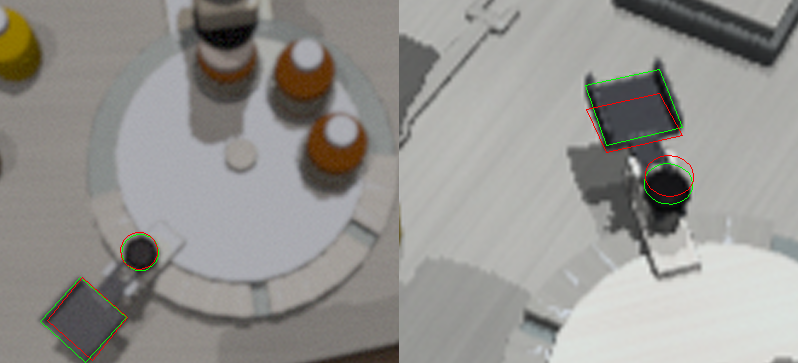

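The green (home, -50°) outlines match the cap and pad in both views, so the plunger is home and the jar is under the head. Next I'll refine the knob.

Run:
```python
from h import *
np.set_printoptions(precision=4,suppress=True)
for n,uv,z in(("top",(465.3,251.8),.072),("scene",(154.2,317.9),.072),("top",(470.6,250.6),.122),("scene",(151.3,314.2),.122)): print(n,z,atz(n,uv,z)[:2])
f=lambda u,v:(110+(u-420)/3.8,280+(v-300)/3.8)
a,b=[atz("scene",f(*q),.122)[:2] for q in((516,388),(640,456))]; print(a,b,(a+b)/2,np.hypot(*(a-b)),np.degrees(np.arctan2(*(b-a)[::-1])))
C=np.array([.4842,-.3675]);ims=[]
for n,(x0,y0,w,h),k in(("top",(430,210,80,75),5),("scene",(110,280,80,75),5)):
    I=cv2.resize(cv2.imread(f"pics/{n}0.png"),None,fx=k,fy=k,interpolation=cv2.INTER_CUBIC)
    for yw,col in((5.5,(0,255,0)),):
        e=np.array([np.cos(np.radians(yw)),np.sin(np.radians(yw))]);g=np.array([-e[1],e[0]])
        P=[np.r_[C+e*i+g*j,.122] for i,j in((.038,.008),(.038,-.008),(-.038,-.008),(-.038,.008))]
        cv2.polylines(I,[np.array([((proj(n,p)+.5)*k-.5).astype(int) for p in P])],True,col,1)
        P=[np.r_[C+e*i+g*j,.07] for i,j in((.065,.055),(.065,-.055),(-.065,-.055),(-.065,.055))]
        cv2.polylines(I,[np.array([((proj(n,p)+.5)*k-.5).astype(int) for p in P])],True,(255,0,0),1)
    ims.append(I[y0*k:(y0+h)*k,x0*k:(x0+w)*k])
cv2.imwrite("pics/knob.png",np.hstack(ims))
```

```text
top 0.072 [ 0.4841 -0.3709]
scene 0.072 [ 0.4854 -0.372 ]
top 0.122 [ 0.4846 -0.3644]
scene 0.122 [ 0.4943 -0.3724]
[ 0.4494 -0.3726] [ 0.5335 -0.3648] [ 0.4914 -0.3687] 0.08444978831126754 5.293396249309893
```

View pics/knob.png

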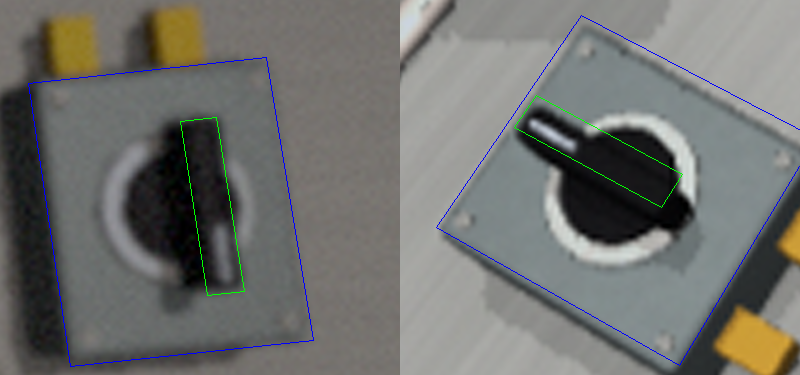

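The box and ring fit best with the knob axis about 2.5 mm further toward -y, so I'll use (0.485, -0.370) with bar yaw 5.5°.

Emit:
arm_command([
  [[0,0,-0.025,0.5,-3.3,0,1],[0,0,-0.05,1.1,-6.6,0,1],[0,0,-0.075,1.7,-9.9,0,1],[0,0,-0.1,2.3,-13.2,0,1],[0,0,-0.125,2.9,-16.5,0,1],[0,0,-0.15,3.5,-19.8,0,1],[0,0,-0.175,4.1,-23.1,0,1],[0,0,-0.2,4.5,-26.2,0,1]],
])

```text
clock: 10.67
tool_pos: [0.4854, -0.3689, 0.2095]
orientation: [-180.0, 0.0, -174.4]
force: [2.0, 0.7, -0.3]
opening: 0.0872
```

Emit:
arm_command([
  [[0,0,0,0,0,-2.5,1],[0,0,0,0,0,-5,1],[0,0,0,0,0,-7,1],[0,0,0,0,0,-9,1],[0,0,0,0,0,-10.5,1],[0,0,0,0,0,-11.3,1],[0,0,0,0,0,-11.6,1],[0,0,0,0,0,-11.6,1]],
])

```text
clock: 11.33
tool_pos: [0.4851, -0.3671, 0.0928]
orientation: [180.0, -0.0, -174.4]
force: [-0.6, -0.3, -0.2]
opening: 0.0876
```

Emit:
arm_command([
  [[0,0,0,0,0,0,0.5],[0,0,0,0,0,0,0.3],[0,0,0,0,0,0,0.25],[0,0,0,0,0,0,0.2],[0,0,0,0,0,0,0.1],[0,0,0,0,0,0,0],[0,0,0,0,0,0,0],[0,0,0,0,0,0,0]],
])

```text
clock: 12.0
tool_pos: [0.4848, -0.3673, 0.0926]
orientation: [-180.0, 0.0, -174.4]
force: [0.1, 0.2, -0.3]
opening: 0.0396
```

```bash
python3 -c "
from plant import ctrl
o=ctrl.get_obs();print(o['force'],o['moment'],o['opening'],o['joint_pos'],o['tool_pos'],o['orientation'])"
```

```text
[ 0.13427849  0.17518092 -0.34618202] [-0.00875162 -0.00950622 -0.0059342 ] 0.039612061114103654 [-1.87617000e+01  2.09800977e+01 -1.77234622e+01  1.35918779e-03
 -5.12958122e+01 -6.56365485e+01] [ 0.48483455 -0.36726027  0.09259442] [-1.79998775e+02  1.34441593e-04 -1.74397399e+02]
```

Emit:
arm_command([
  [[0,0,0,0,-0.2,0,0.3],[0,0,0,0,-0.2,0,0.1],[0,0,0,0,-0.2,0,0],[0,0,0,0,-0.2,0,0],[0,0,0,0,-0.2,0,0],[0,0,0,0,-0.2,0,0],[0,0,0,0,-0.2,0,0],[0,0,0,0,-0.2,0,0]],
])

```text
clock: 12.67
tool_pos: [0.4848, -0.3694, 0.0925]
orientation: [-180.0, 0.0, -174.4]
force: [0.9, -0.8, -2.2]
opening: 0.0162
```

```bash
python3 -c "
from plant import ctrl
o=ctrl.get_obs();print(o['force'],o['moment'],o['opening'],o['tool_pos'],o['orientation'])"
```

```text
[ 0.91116792 -0.78826435 -2.21708572] [-0.59832888 -0.06920647 -0.45348215] 0.016186426439210838 [ 0.48481966 -0.36935983  0.09252108] [-1.79995636e+02  1.84033939e-03 -1.74410878e+02]
```

Emit:
arm_command([
  [[0,0,0,0,0,0,0],[0,0,0,0,0,0,0],[0,0,0,0,0,0,0]],
])

```text
clock: 12.92
tool_pos: [0.4848, -0.3693, 0.0925]
orientation: [-180.0, -0.0, -174.4]
force: [-0.1, -2.8, -2.2]
opening: 0.016
```

```bash
python3 -c "
from plant import ctrl
o=ctrl.get_obs();print(o['force'],o['moment'],o['opening'],o['tool_pos'],o['orientation'])"
```

```text
[-0.07540913 -2.8317511  -2.17970929] [-0.90517356 -0.07517536 -0.40223304] 0.01604820156181986 [ 0.48482537 -0.36933117  0.09253351] [-1.79994650e+02 -2.66370159e-04 -1.74399314e+02]
```

The grip closed on 16 mm, which is the bar width, and the side force is under 3 N. Now I'll twist clockwise.

Emit:
arm_command([
  [[0,0,-0.08,0,0,0,0],[0,0,-0.18,0,0,0,0],[0,0,-0.28,0,0,0,0],[0,0,-0.38,0,0,0,0],[0,0,-0.48,0,0,0,0],[0,0,-0.58,0,0,0,0],[0,0,-0.68,0,0,0,0],[0,0,-0.78,0,0,0,0]],
])

```text
clock: 13.58
tool_pos: [0.4849, -0.3693, 0.0925]
orientation: [-180.0, 0.0, 140.7]
force: [0.1, -2.1, -1.3]
opening: 0.0157
```

```bash
python3 -c "
from plant import ctrl
o=ctrl.get_obs();print(o['force'],o['moment'],o['opening'],o['tool_pos'],o['orientation'])"
```

```text
[ 0.08009453 -2.13950953 -1.34239438] [-0.95376674 -0.1383612   0.2069793 ] 0.015698072354366967 [ 0.48488305 -0.36934294  0.09250773] [-1.79982065e+02  5.31223253e-03  1.40694009e+02]
```

Emit:
arm_command([
  [[0,0,-0.08,0,0,0,0],[0,0,-0.16,0,0,0,0],[0,0,-0.22,0,0,0,0],[0,0,-0.26,0,0,0,0],[0,0,-0.28,0,0,0,0],[0,0,-0.28,0,0,0,0]],
])

```text
clock: 14.08
tool_pos: [0.4849, -0.3693, 0.0925]
orientation: [-180.0, 0.0, 124.9]
force: [0.4, -3.1, -2.6]
opening: 0.0157
```

```bash
python3 -c "
from plant import ctrl
o=ctrl.get_obs();print(o['force'],o['moment'],o['opening'],o['tool_pos'],o['orientation'])"
```

```text
[ 0.37512437 -3.08826276 -2.58155107] [-1.1712253  -0.14632026  0.23601209] 0.01565388519040867 [ 0.48488403 -0.36933418  0.09251189] [-1.79986578e+02  9.32344118e-03  1.24895267e+02]
```

Emit:
arm_command([
  [[0,0,-0.02,0,0,0,0],[0,0,-0.04,0,0,0,0],[0,0,-0.05,0,0,0,0],[0,0,-0.05,0,0,0,0]],
])

```text
clock: 14.42
tool_pos: [0.4847, -0.3692, 0.0926]
orientation: [-180.0, -0.0, 122.0]
force: [0.1, -2.6, -1.5]
opening: 0.0163
```

```bash
python3 -c "
from plant import ctrl
o=ctrl.get_obs();print(o['force'],o['moment'],o['opening'],o['tool_pos'],o['orientation'])"
```

```text
[ 0.06639481 -2.60571678 -1.46638016] [-0.81425692 -0.03339504  0.81664303] 0.016254751798537723 [ 0.48474944 -0.36919234  0.0925537 ] [-1.79988014e+02 -6.29199272e-03  1.22004213e+02]
```

The moment jumped to 0.82 N m, so the knob is on its stop. I'll hold it there for about a second and look.

Emit:
arm_command([
  [[0,0,0,0,0,0,0],[0,0,0,0,0,0,0],[0,0,0,0,0,0,0],[0,0,0,0,0,0,0],[0,0,0,0,0,0,0],[0,0,0,0,0,0,0],[0,0,0,0,0,0,0],[0,0,0,0,0,0,0]],
])

```text
clock: 15.08
tool_pos: [0.4848, -0.3692, 0.0925]
orientation: [-180.0, -0.0, 122.0]
force: [-0.6, -1.1, -1.3]
opening: 0.0159
```

Run:
```python
from h import *
t=ctrl.snapshot("top");s=ctrl.snapshot("scene");r=cv2.imread("pics/rs.png")
z=lambda im,x0,y0,w,h,W,Hh:cv2.resize(im[y0:y0+h,x0:x0+w],(W,Hh),interpolation=cv2.INTER_CUBIC)
o=np.hstack([z(r,310,150,130,150,260,300),z(s,310,150,130,150,260,300),z(t,230,60,130,150,260,300)])
cv2.imwrite("pics/hold.png",o); print(ctrl.get_obs()["moment"])
```

```text
[-0.43036691  0.09694545  0.65827443]
```

View pics/hold.png

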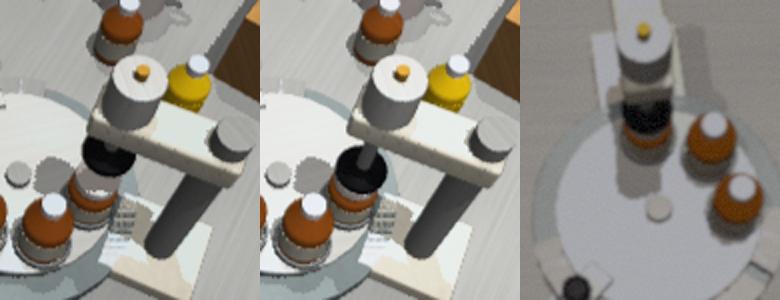

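The middle crop shows the chuck pushed down onto the jar's lid, at about (360,170), with the jar centred under it. Next I'll let the knob return, open the jaws and lift.

Emit:
arm_command([
  [[0,0,0.05,0,0,0,0],[0,0,0.15,0,0,0,0],[0,0,0.25,0,0,0,0],[0,0,0.36,0,0,0,0],[0,0,0.47,0,0,0,0],[0,0,0.58,0,0,0,0],[0,0,0.69,0,0,0,0],[0,0,0.8,0,0,0,0]],
])

```text
clock: 15.85
tool_pos: [0.4847, -0.3693, 0.0925]
orientation: [180.0, -0.0, 168.1]
force: [-0.3, -1.1, -1.7]
opening: 0.0158
```

Emit:
arm_command([
  [[0,0,0.1,0,0,0,0],[0,0,0.2,0,0,0,0],[0,0,0.25,0,0,0,0.5],[0,0,0.25,0,0,0,1],[0,0,0.25,0,0,0,1],[0,0,0.25,0,0,0,1],[0,0,0.25,0,0,0,1],[0,0,0.25,0,0,0,1]],
])

```text
clock: 16.52
tool_pos: [0.4849, -0.3692, 0.0926]
orientation: [180.0, 0.0, -177.9]
force: [-0.3, 0.8, -0.1]
opening: 0.0503
```

Emit:
arm_command([
  [[0,0,0,0,0,0,1],[0,0,0,0,0,0,1],[0,0,0,0,0,0,1],[0,0,0,0,0,0,1],[0,0,0,0,0,2,1],[0,0,0,0,0,5,1],[0,0,0,0,0,8,1],[0,0,0,0,0,11,1]],
])

```text
clock: 17.18
tool_pos: [0.4845, -0.3692, 0.2037]
orientation: [180.0, -0.0, -177.8]
force: [0.7, -0.9, -0.8]
opening: 0.0874
```

Emit:
arm_command([
  [[0,0,0,-2,-1.5,1,1],[0,0,0,-5,-4,2,1],[0,0,0,-8,-7,3,1],[0,0,0,-10,-10,3,1],[0,0,0,-12,-13,3,1],[0,0,0,-14,-15,3,1],[0,0,0,-14,-15,3,1],[0,0,0,-14,-15,3,1]],
])

```text
clock: 17.85
tool_pos: [0.3434, -0.5202, 0.2322]
orientation: [180.0, -0.0, -178.0]
force: [0.6, 0.0, 0.1]
opening: 0.0878
```

Run:
```python
from h import *
t=ctrl.snapshot("top");s=ctrl.snapshot("scene")
z=lambda im,f:cv2.resize(im,None,fx=f,fy=f)
cv2.imwrite("pics/end.png",np.vstack([np.hstack([t[:300,100:500],s[80:380,60:460]])]))
o=ctrl.get_obs();print(o["tool_pos"],o["force"],o["clock"])
```

```text
[ 0.34483665 -0.51905157  0.23243538] [-0.08565159 -0.22539063 -0.41989483] 17.95
```

View pics/end.png

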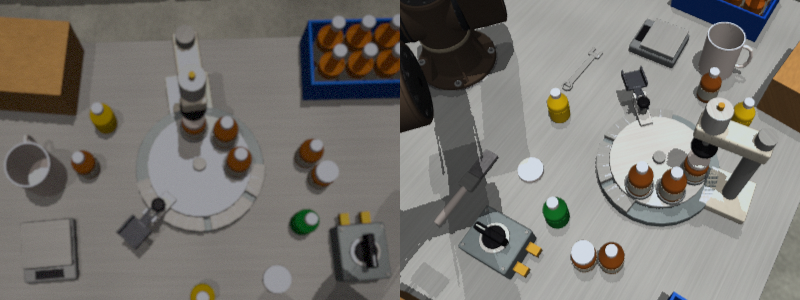

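The final picture shows the knob back at rest at (367,250), the chuck up, and the jar under the head at (192,122). The bottles are upright, the lever is up, and the bystanders are in place.

```bash
python3 -c "
from plant import ctrl
print(ctrl.close_job())"
```

```text
the job is handed in; nothing more can be done
None
```

The job is done and handed in after about 18 s of robot time; no verdict was reported.

- **Turntable:** I pressed the thumb lever at about 7 N and swung the table clockwise to about -45°. I then released it so the pin rode on the plate, and pushed the lever's side from outside to the -50° notch. Outlines drawn for "plunger home at -50°" matched the cap and pad in both camera views. The jar stood under the press head.
- **Press:** I gripped the knob's bar and twisted it clockwise until the moment jumped to 0.82 N m at the stop. I held it there for about 1 s, and the picture showed the chuck down on the jar's lid. I then turned the knob most of the way back and opened the gripper to let it spring the rest.
- **Last check:** The final pictures show the knob at rest, the chuck and lever up, the containers upright in their pockets and the bystanders where they were. The gripper was touching nothing.
- **Checks that failed or disagreed:** An automatic bottle-cap finder found no caps. The carrier angle from the caps instead read about 1° past the tool's own estimate. A first pixel check of the plunger's height was inconclusive, so I relied on the outlines. Knob position estimates differed by 2–3 mm; the grip closed with under 3 N of side force.

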